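# Reject the worn kneading paddle and press the good one home in the kneader

## Robot

A 6-joint arm with a two-finger parallel gripper is mounted at the origin on a cart in front of the work surface, level with it; the furniture and walls round the work are solid. World frame = base frame: x ahead of the robot, y to its left, z up, the work surface at z = 0. Lengths are in mm, angles in rad, forces in N, time in s.
With the tool pointing down it reaches from about 275 to 750 mm from the base axis. Payload 10.2 kg.
Tool frame: the origin (TCP) lies midway between the tips of the shut fingers; the grasp point (between the pads) lies grasp_offset behind it (grasp_offset is the distance from the TCP to the grasp point, in mm); x points along the fingers, z is the direction in which the jaws open and shut, and the axes are right-handed (so a half turn about x gives the same grasp; the last joint's range is limited). The gripper opens to 85 mm and grips with 20 to 120 N. Pads are 22 mm wide; open, the fingers measure 114 mm over their backs; the gripper's body (76 mm by 85 mm) begins 54 mm behind the grasp point. The pads swing forward as they close: fully open they stand 13 mm farther back than shut.
Start: joints at [-1.392, 0.313, 1.498, -0, 1.331, -0.223], TCP at [205.303, -483.2, 231.294] pointing down, gripper open.
Joint ranges: [-2.94, 2.94], [-0.97, 2.17], [0.19, 2.56], [-1.23, 4.37], [0.02, 3.11], [-2.88, 2.88]. Speed limits (rad/s): [2.39, 2.39, 3.01, 3.14, 3.14, 3.14].

## Interface

Orientations are given as a unit quaternion [w, x, y, z].
In Python, from rig import sense, capture, calibration, finish_job, grasp_offset gives the robot as it stands.
- The arm moves only by the shell command python3 -m jog 'ROWS' [FORCE]. ROWS is JSON, a list of rows, each an object with "linear": the shift along the tool's x, y, z scaled (see below), a list of three; "rotation": the turn, a rotation vector about the tool's x, y, z scaled (see below), a list of three; "grip": the finger opening in mm, from 0 to 85.4. A call has 1 to 20 rows; each row is the pose to reach, as a shift and turn from the pose measured when the call began, along the tool's axes at that moment; what a row does not reach only later rows make up. The controller multiplies each number of a shift by 0.3 m and each number of a turn by 0.5 rad. A row lasts 1/12 s, in which the tool goes at most 41.7 mm and 7.16 degrees, less where a joint would pass 70% of its speed; a pose out of reach is approached as far as the arm can. A call with a number of a shift or a turn outside -1 to 1 is refused whole. A call with a gripper value outside its range is refused whole. The fingers move at their own pace and stop on an object; FORCE is the grip in N (left out, the last holds). Time passes only in rows, so rows that repeat a pose let the fingers close. It gives the time, the measured TCP pose, the force and the opening at its end, in the units of the state.
- sense(): the state, without advancing time (a new reading comes with each control period).
- capture(name): name is "side" or "top" or "wrist"; returns (picture, depth): 384x512x3 uint8, red, green, blue; 384x512 float32, mm along the optical axis (not along the pixel's ray), 0 where there is no reading.
- calibration(name): a dict with "intrinsics" (3x3 intrinsics, pixels), "world_from_camera" (4x4, takes a point from camera to world coordinates). Camera axes: x right, y up, looking along -z (the intrinsics and any distortion apply to the point x, -y, -z); pixel columns grow to the right and rows downward; lengths in mm; the calibration is good to about 2 mm. A picture is of the moment at which its call begins: read the wrist's pose just before it. calibration takes no time and is no camera call; for the wrist camera it gives the pose at the moment of the call.
- finish_job(): hands the job in, once; it reports no verdict.
The state is a dict: "time_s": time; "joints": joint angles; "dq": joint speeds; "tau": joint torques, N m; "eef_pos": TCP position; "ee_rot": TCP orientation; "force": force on the tool from outside, world axes, zero at the start; "wrist_torque": the same for the moment, N m; "grip_width": opening from 0.0 (shut) to 1.0 (fully open).
Only numpy, scipy, OpenCV 4.12 (cv2) and the standard library are available. Lean on these libraries where they do the work, as an engineer would, in place of code of your own. Each camera call takes 0.05 s, during which the arm holds its last target.

## Task

Of the two kneading paddles standing in the grey rack, the one with the red tag is worn: stand it upright in the well of the red reject nest and let go of it. Then fit the green-tagged paddle into the kneader: turn it until its splines mesh with the cross-shaped drive socket in the middle of the clear bowl, slide it fully home against the socket's ejector spring, and finish while still gripping it and pressing it down there (if let go, it springs back up). Do not disturb the tea box or the other small things at the back.

Things in the scene. Friction and masses are not known exactly. Their poses are not given: they have to be found in the camera images.
- paddle_red: Worn kneading paddle with RED tag and band. Origin at the stem's tip on the axis, z up; 102 mm tall, 0.1-0.17 kg. Up from the tip: 0-26 mm steel stem, four splines in a cross along x and y (22 mm across, 5 mm thick; first 4 mm 18 and 3.2); 26-31 shoulder, 36 across; 34-48 arms to 36 mm out along +-x. Starts in a rack well (either), yaw within 0.8 rad of the rack's.
- paddle_green: Good kneading paddle with GREEN tag and band. Origin at the stem's tip on the axis, z up; 102 mm tall, 0.1-0.17 kg. Up from the tip: 0-26 mm steel stem, four splines in a cross along x and y (22 mm across, 5 mm thick; first 4 mm 18 and 3.2); 26-31 shoulder, 36 across; 34-48 arms to 36 mm out along +-x. Starts in a rack well (either), yaw within 0.8 rad of the rack's.
- red_grip (a point): Red-tagged paddle: centre of its white grip block, on the axis 83 mm above the stem's tip. The block is 40 mm long (x), 24 mm thick (y) and 34 mm high; its two flats face +-y: take it across y from above. Below it the hub is 22 mm across, with a coloured band 20-30 mm below this point; the coloured tag lies on top.
- green_grip (a point): Green-tagged paddle: centre of its white grip block, on the axis 83 mm above the stem's tip. The block is 40 mm long (x), 24 mm thick (y) and 34 mm high; its two flats face +-y: take it across y from above. Below it the hub is 22 mm across, with a coloured band 20-30 mm below this point; the coloured tag lies on top.
- drive_mouth (a point): Centre of the mouth of the drive socket, on the bowl's axis, 62 mm above the worktop; z up, x and y along the cross-shaped slot: a plus 26 mm across, 9 mm wide, its edges rounded at 3 mm. The splines fit in any of four yaws 90 degrees apart, 2 mm play each side. Home: the paddle's shoulder, 26 mm above its tip, lies on this mouth. Turns with joint drive.
- drive (a joint): Turn in rad (+ = counter-clockwise from above) of the steel drive socket, 46 mm across, in its base; at 0 the slot lies along the kneader's x and y. It starts anywhere in +-0.75 and stays put under less than about 0.12 N m.
- kneader: Fixed kneader: white round base 146 mm across, grey knob at the front (-x), open clear bowl on top, 132 mm across outside and 126 inside at the rim, rim 89 mm above the worktop, grey bowl handle at +y to 95 mm from the axis. Origin: centre of the underside.
- ejector (a joint): Travel in m of the sprung black ejector plate in the socket. 0 at rest: its top is 18 mm below the mouth. The stem's tip pushes it down; about 0.008 when the paddle is fully home, stop at 0.0095. It pushes back with 3 N at first, about 8 N at home.
- nest_well (a point): Centre of the mouth of the square well in the red reject nest: a fixed red block 60 x 60 mm on a 76 mm square foot, top 38 mm above the worktop; well 27 mm square, 25 mm deep; z up. A paddle stands in it, at any yaw, its tip on the well's floor 25 mm below this point.
- rack: Grey rack, 60 x 180 mm block on a 76 x 196 mm foot, top 38 mm above the worktop; origin at the centre of its underside, long along its y. Wells 27 mm square, 25 mm deep, at y = +55 mm and -55 mm, holding the two paddles at the start. Behind it, from about x = 0.6 m, a microwave stands 280 mm high; a dish rack of that depth stands left of it behind the kneader; right of y = -0.6 m is a refrigerator.
- tea_box: Bystander at the back, leave it alone: cream and orange card tea box, 46 x 62 x 82 mm; origin at the centre of its underside.

How it is judged:
By the outcome, as a careful person would: the job done as asked, in the order asked, and still so for the second after the job is handed in, while the arm keeps its last pose, push and grip.
It also fails if it takes over 58 s, if anything falls off the work surface, if the arm or the gripper's body presses on something with over 40 N, if the wrist force passes 120 N, or if a joint passes its speed limit or range.

## Working session

There is one attempt and no reset: what is moved stays moved. The work goes in short steps, Python scripts to look and compute and a shell command to move; the robot and the scene stay as the last step left them, time stands still between calls to the robot, and variables do not carry over. Pictures are saved under pics/ and viewed, and the job is handed in when it is done.

```bash
mkdir -p pics; ls; cat > h.py <<'E'
import numpy as np,cv2
from rig import sense,capture,calibration,finish_job,grasp_offset
def snap(n,f):
    c=calibration(n); p,d=capture(n)
    cv2.imwrite(f'pics/{f}.png',p[:,:,::-1]); np.savez(f'pics/{f}.npz',p=p,d=d,K=c['intrinsics'],T=c['world_from_camera'])
    return p,d,c
def ld(f):
    z=np.load(f'pics/{f}.npz'); return z['p'],z['d'],z['K'],z['T']
def ray(K,T,u,v):
    K=np.array(K);T=np.array(T)
    d=np.array([(u-K[0,2])/K[0,0],-(v-K[1,2])/K[1,1],-1.]); return T[:3,3],T[:3,:3]@d
def onz(K,T,u,v,z):
    o,d=ray(K,T,u,v); return o+d*(z-o[2])/d[2]
def cloud(d,K,T):
    v,u=np.mgrid[0:d.shape[0],0:d.shape[1]]
    P=np.stack([(u-K[0,2])/K[0,0]*d,-(v-K[1,2])/K[1,1]*d,-d],-1)
    return P@T[:3,:3].T+T[:3,3]
E
python3 - <<'E'
from h import *
for n in ['side','top','wrist']:
    p,d,c=snap(n,n+'0'); print(n,c)
print(sense(),grasp_offset)
E
```

```text
pics
side {'intrinsics': array([[365.56640575,   0.        , 258.24445455],
       [  0.        , 365.56640575, 192.54720378],
       [  0.        ,   0.        ,   1.        ]]), 'world_from_camera': array([[-9.75627443e-01,  8.58646362e-02, -2.01936517e-01,
         2.99411353e+02],
       [-2.19024532e-01, -3.24888903e-01,  9.20041007e-01,
         1.06448772e+03],
       [ 1.33920527e-02,  9.41846306e-01,  3.35776991e-01,
         4.80240354e+02],
       [ 0.00000000e+00,  0.00000000e+00,  0.00000000e+00,
         1.00000000e+00]])}
top {'intrinsics': array([[357.67105603,   0.        , 258.69949013],
       [  0.        , 357.67105603, 187.92340944],
       [  0.        ,   0.        ,   1.        ]]), 'world_from_camera': array([[-1.32650606e-02,  9.97835943e-01, -6.44008489e-02,
         4.37959561e+02],
       [-9.99556796e-01, -1.15161978e-02,  2.74515853e-02,
         3.42256512e+01],
       [ 2.66505255e-02,  6.47364531e-02,  9.97546461e-01,
         9.48215833e+02],
       [ 0.00000000e+00,  0.00000000e+00,  0.00000000e+00,
         1.00000000e+00]])}
wrist {'intrinsics':
[... 498 characters left out ...]
  1.00000000e+00]])}
{'time_s': 0.15, 'joints': array([-1.39242462e+00,  3.13326535e-01,  1.49823644e+00,  2.15087621e-05,
        1.33104056e+00, -2.23424661e-01]), 'dq': array([-0.00071961, -0.00319184, -0.00357461,  0.00124116, -0.00282025,
       -0.00055895]), 'tau': array([ 1.47663595e-03, -4.12367213e+01, -2.59798068e+01, -1.34562451e-04,
        3.23827931e-03,  2.21771171e-05]), 'eef_pos': array([ 205.25965688, -483.00135726,  230.87379513]), 'ee_rot': array([ 0.58947594,  0.39043402,  0.58995919, -0.38990711]), 'force': array([ 0.0069975 , -0.18920163,  0.15624057]), 'wrist_torque': array([-0.01405418, -0.01881066,  0.0293335 ]), 'grip_width': 0.9990760967951215} 18.700000000000003
```

View pics/top0.png

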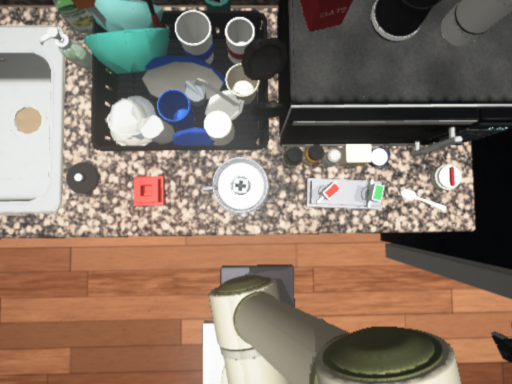

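View pics/side0.png

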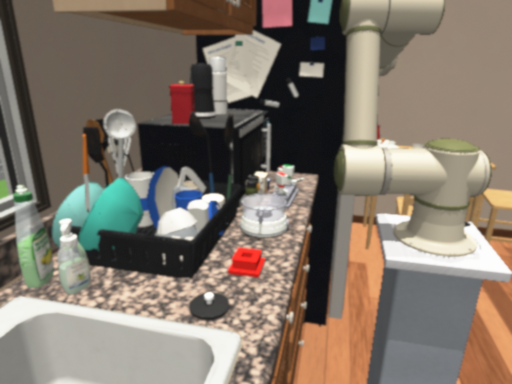

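View pics/wrist0.png

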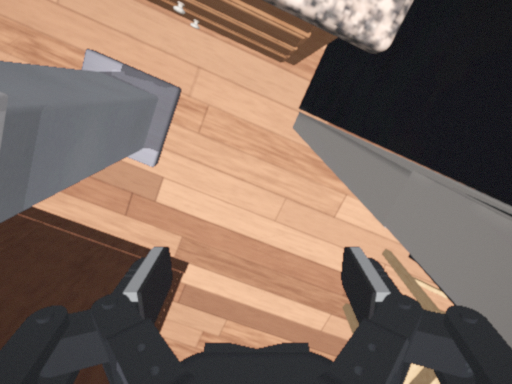

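The top view shows the nest at px (149,191), the bowl at (240,185) with the cross socket visible, the red tag at (330,190) and the green tag at (377,193). The cream tea box is behind the rack, at about (358,153). Next I'll measure these.

```bash
python3 - <<'E'
from h import *
p,d,K,T=ld('top0')
im=cv2.resize(p[140:235,120:470],None,fx=2.25,fy=2.25,interpolation=cv2.INTER_CUBIC)
cv2.imwrite('pics/topcrop.png',im[:,:,::-1])
im=cv2.resize(p[150:220,290:400],None,fx=7,fy=7,interpolation=cv2.INTER_CUBIC)
cv2.imwrite('pics/rackcrop.png',im[:,:,::-1])
r,g,b=[p[:,:,i].astype(int) for i in range(3)]
C=cloud(d,K,T)
def an(m,z,name):
    n,l,s,c=cv2.connectedComponentsWithStats(m.astype(np.uint8))
    for i in range(1,n):
        if s[i,4]<25: continue
        pts=np.argwhere(l==i)[:,::-1]
        w=np.array([onz(K,T,u,v,z)[:2] for u,v in pts],np.float32)
        R=cv2.minAreaRect(w); zz=C[:,:,2][l==i]
        print(name,c[i],s[i,4],'mean',w.mean(0),'rect',R,'depthz',np.percentile(zz,[5,50,95]))
roi=np.zeros(r.shape,bool); roi[140:220,120:400]=1
an(roi&(r>150)&(g<90)&(b<90),102,'red')
an(roi&(g>120)&(r<90)&(b<130),102,'green')
# nest top at z 38
roi2=roi.copy(); roi2[:,200:]=0
an(roi2&(r>150)&(g<110)&(C[:,:,2]>28),38,'nest')
roi3=np.zeros_like(roi); roi3[165:215,300:390]=1
an(roi3&(abs(r-g)<20)&(C[:,:,2]>30)&(C[:,:,2]<46),38,'rack')
print('z check table',np.median(C[200:230,260:300,2]))
E
```

```text
red [159.4516129  191.01612903] 62 mean [488.01306 244.62994] rect ((490.43743896484375, 244.52590942382812), (51.98698043823242, 7.012359142303467), 0.2768060266971588) depthz [12.20827286 15.62541194 34.02097449]
red [142.16666667 189.66666667] 36 mean [491.65198 284.9844 ] rect ((490.8681640625, 284.4091796875), (11.61825180053711, 23.549121856689453), 89.30851745605469) depthz [12.42950524 16.78729708 39.15211286]
rack [340.46622265 192.29781161] 1051 mean [ 483.08084 -200.49423] rect ((483.5752258300781, -197.49920654296875), (147.5167236328125, 60.201568603515625), 87.0855712890625) depthz [36.13147906 39.08497094 43.501565  ]
rack [375.3125 203.125 ] 48 mean [ 454.1768 -289.6653] rect ((454.5102844238281, -288.8750915527344), (26.119901657104492, 10.26293659210205), 89.26579284667969) depthz [36.20070744 39.15632287 41.71873757]
z check table 0.9266817500043771
```

View pics/topcrop.png

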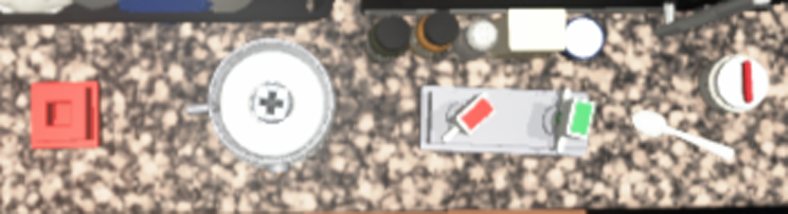

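View pics/rackcrop.png

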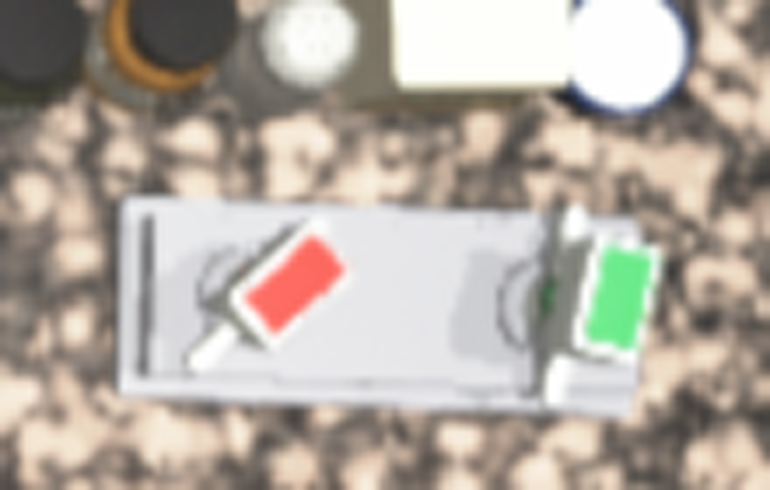

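```bash
cat >> h.py <<'E'
def comps(m,K,T,z,name,mn=25):
    n,l,s,c=cv2.connectedComponentsWithStats(m.astype(np.uint8)); out=[]
    for i in range(1,n):
        if s[i,4]<mn: continue
        pts=np.argwhere(l==i)[:,::-1]
        w=np.array([onz(K,T,u,v,z)[:2] for u,v in pts],np.float32)
        R=cv2.minAreaRect(w)
        print(name,'px',c[i].round(1),s[i,4],'mean',w.mean(0).round(1),'rect c',np.round(R[0],1),'sz',np.round(R[1],1),'ang',round(R[2],1))
E
python3 - <<'E'
from h import *
p,d,K,T=ld('top0')
hsv=cv2.cvtColor(p,cv2.COLOR_RGB2HSV); H,S,V=[hsv[:,:,i].astype(int) for i in range(3)]
roi=np.zeros(H.shape,bool); roi[165:215,125:175]=1; roi[165:215,305:390]=1
red=roi&((H<8)|(H>172))&(S>110)
comps(red,K,T,102,'red102'); comps(red,K,T,38,'red38')
comps(roi&(H>45)&(H<80)&(S>90),K,T,102,'green102',15)
# nest well: darker red
well=roi&red&(V<200);comps(well,K,T,38,'welldark38',10)
print(V[178:206,134:166:2])
C=cloud(d,K,T)
m=(C[:,:,2]>80)&(C[:,:,2]<110); r2=np.zeros_like(roi); r2[160:212,205:275]=1
comps(m&r2,K,T,89,'bowl')
E
python3 - <<'E'
import sys;sys.path.insert(0,'.')
import os;os.chdir('.')
from h import *
p,_,K,T=ld('top0')
im=cv2.resize(p[160:215,210:275],None,fx=9,fy=9,interpolation=cv2.INTER_CUBIC)
cv2.imwrite('pics/bowlcrop.png',im[:,:,::-1])
E
```

```text
red102 px [148.7 190.7] 909 mean [489.1 269.8] rect c [489.  270.1] sz [70.5 72.4] ang 0.5
red102 px [331.8 190.1] 79 mean [ 485.4 -163.3] rect c [ 485.  -163.2] sz [13.4 29. ] ang 43.8
red38 px [148.7 190.7] 909 mean [493.  287.6] rect c [492.9 287.9] sz [75.8 77.9] ang 0.5
red38 px [331.8 190.1] 79 mean [ 489.  -178.3] rect c [ 488.6 -178.1] sz [14.5 31.2] ang 43.8
green102 px [378.1 192.2] 85 mean [ 479.  -274.6] rect c [ 479.2 -274.6] sz [15.4 31. ] ang 75.5
welldark38 px [163.1 180.5] 11 mean [518.3 251.5] rect c [518.4 250.5] sz [22.9  2.5] ang 0.2
welldark38 px [159.  190.2] 68 mean [494.  261.7] rect c [494.4 261.7] sz [55.9  5. ] ang 0.3
welldark38 px [142.  190.3] 29 mean [494.  304.4] rect c [493.6 304.4] sz [22.8  5. ] ang 0.4
[[246 252 252 252 252 252 253 253 253 253 253 253 238 244 251 138]
 [247 253 253 253 253 253 253 253 253 253 253 252 192 215 251 124]
 [248 253 253 253 253 253 253 253 253 253 253 252 177 198 251 114]
 [249 253 253 253 253 253 253 253 253 253 253 252 176 196 251 112]
 [249 253 253 253 253 253 253 253 253 253 253 252 176 196 251 119]
 [248 253 253 25
[... 917 characters left out ...]
121]
 [251 253 253 253 252 253 253 253 253 253 253 252 177 186 248 130]
 [251 253 253 253 253 253 253 253 253 253 253 252 177 187 248 143]
 [250 253 253 253 253 253 253 253 253 253 253 252 177 186 248 149]
 [249 253 253 253 253 253 253 253 253 253 253 252 176 187 248 142]
 [248 253 252 252 252 252 253 253 252 249 249 249 181 197 248 132]
 [248 250 249 244 248 249 249 249 249 244 249 250 241 244 251 133]
 [247 251 250 247 249 250 250 250 250 250 252 253 252 252 252 133]
 [247 252 252 252 252 252 252 252 252 252 252 252 252 252 251 134]
 [230 238 235 233 231 229 229 228 230 232 236 238 238 239 240 178]]
bowl px [236.8 186.6] 394 mean [497.3  63.2] rect c [503.7  55.4] sz [133.3 133.2] ang 45.9
```

View pics/bowlcrop.png

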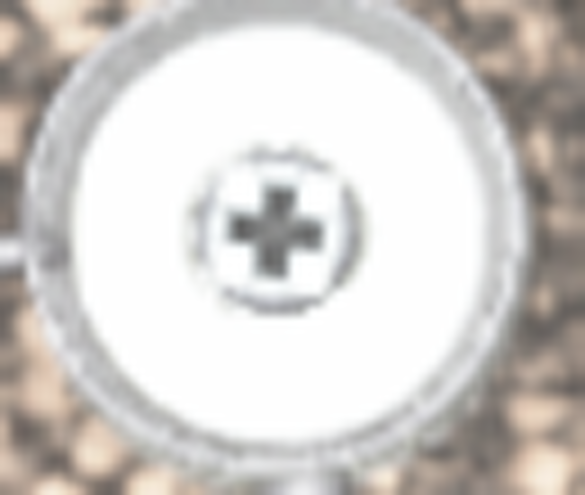

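```bash
cat >> h.py <<'E'
from scipy.spatial.transform import Rotation as Ro
def Rcur(s):
    q=s['ee_rot']; return Ro.from_quat([q[1],q[2],q[3],q[0]])
def plan(xyz,jaw_deg=None):
    s=sense(); R=Rcur(s); m=R.as_matrix()
    cur=np.degrees(np.arctan2(m[1,2],m[0,2]))
    print('t',round(s['time_s'],2),'pos',s['eef_pos'].round(1),'jaw',round(cur,1),'tilt x',m[:,0].round(4),'F',s['force'].round(1),'M',s['wrist_torque'].round(2),'grip',round(s['grip_width']*85.4,1),'j',s['joints'].round(2))
    sh=m.T@(np.array(xyz)-s['eef_pos'])/300
    if jaw_deg is None: jaw_deg=cur
    a=np.radians(jaw_deg); z=np.array([np.cos(a),np.sin(a),0]);x=np.array([0,0,-1.]);y=np.cross(z,x)
    Rt=Ro.from_matrix(np.stack([x,y,z],1)); rv=(R.inv()*Rt).as_rotvec()/0.5
    print('linear',sh.round(4),'rot',rv.round(4),'dist',np.linalg.norm(sh*300).round(1))
E
python3 - <<'E'
from h import *
plan([400,-260,300],43.8)
plan([400,-260,300],43.8-180)
c=calibration('wrist')['world_from_camera'];s=sense();m=Rcur(s).as_matrix()
print(m.round(3), 'cam in tool',(m.T@(c[:3,3]-s['eef_pos'])).round(1), (m.T@c[:3,:3]).round(3))
E
```

```text
t 0.15 pos [ 205.3 -483.   230.9] jaw -67.0 tilt x [-2.e-04  1.e-03 -1.e+00] F [ 0.  -0.2  0.2] M [-0.01 -0.02  0.03] grip 85.3 j [-1.39  0.31  1.5   0.    1.33 -0.22]
linear [-0.2298  0.8882 -0.4305] rot [-3.8669e+00 -8.0000e-04 -2.2000e-03] dist 304.0
t 0.15 pos [ 205.3 -483.   230.9] jaw -67.0 tilt x [-2.e-04  1.e-03 -1.e+00] F [ 0.  -0.2  0.2] M [-0.01 -0.02  0.03] grip 85.3 j [-1.39  0.31  1.5   0.    1.33 -0.22]
linear [-0.2298  0.8882 -0.4305] rot [ 2.4163e+00 -2.0000e-03  8.0000e-04] dist 304.0
[[-0.     0.92   0.391]
 [ 0.001  0.391 -0.92 ]
 [-1.     0.    -0.001]] cam in tool [-142.3   80.8    0.5] [[ 0.001  0.319 -0.948]
 [-0.002  0.948  0.319]
 [ 1.     0.002  0.001]]
```

```bash
python3 -m jog '[{"linear":[-0.08,0.3,-0.14],"rotation":[-0.25,0,0],"grip":85},{"linear":[-0.15,0.6,-0.29],"rotation":[-0.5,0,0],"grip":85},{"linear":[-0.23,0.89,-0.43],"rotation":[-1,0,0],"grip":85},{"linear":[-0.23,0.89,-0.43],"rotation":[-1,0,0],"grip":85},{"linear":[-0.23,0.89,-0.43],"rotation":[-1,0,0],"grip":85},{"linear":[-0.23,0.89,-0.43],"rotation":[-1,0,0],"grip":85},{"linear":[-0.23,0.89,-0.43],"rotation":[-1,0,0],"grip":85},{"linear":[-0.23,0.89,-0.43],"rotation":[-1,0,0],"grip":85},{"linear":[-0.23,0.89,-0.43],"rotation":[-1,0,0],"grip":85},{"linear":[-0.23,0.89,-0.43],"rotation":[-1,0,0],"grip":85}]'
python3 -c "
from h import *
plan([470,-190,290],-10)"
```

```text
time_s: 0.98
eef_pos: [400.6, -259.7, 299.8]
ee_rot: [0.668, 0.232, 0.668, -0.231]
force: [0.5, -0.3, -0.7]
grip_width: 0.996
t 0.98 pos [ 400.6 -259.7  299.8] jaw -38.2 tilt x [-6.e-04  9.e-04 -1.e+00] F [ 0.5 -0.3 -0.7] M [-0.06 -0.02  0.03] grip 85.1 j [-0.82  0.16  1.51  0.    1.47 -0.15]
linear [0.0328 0.3256 0.0379] rot [-0.9859 -0.0019 -0.0012] dist 98.8
```

```bash
python3 -m jog '[{"linear":[0.02,0.16,0.02],"rotation":[-0.5,0,0],"grip":85},{"linear":[0.03,0.33,0.04],"rotation":[-1,0,0],"grip":85},{"linear":[0.03,0.33,0.04],"rotation":[-1,0,0],"grip":85},{"linear":[0.03,0.33,0.04],"rotation":[-1,0,0],"grip":85},{"linear":[0.03,0.33,0.04],"rotation":[-1,0,0],"grip":85}]'
python3 -m jog '[{"linear":[0,0,0],"rotation":[-0.5,0,0],"grip":85},{"linear":[0,0,0],"rotation":[-1,0,0],"grip":85},{"linear":[0,0,0],"rotation":[-1,0,0],"grip":85},{"linear":[0,0,0],"rotation":[-1,0,0],"grip":85},{"linear":[0,0,0],"rotation":[-1,0,0],"grip":85}]'
python3 -m jog '[{"linear":[0,0,0],"rotation":[-0.5,0,0],"grip":85},{"linear":[0,0,0],"rotation":[-0.9,0,0],"grip":85},{"linear":[0,0,0],"rotation":[-0.9,0,0],"grip":85},{"linear":[0,0,0],"rotation":[-0.9,0,0],"grip":85},{"linear":[0,0,0],"rotation":[-0.9,0,0],"grip":85},{"linear":[0,0,0],"rotation":[-0.9,0,0],"grip":85}]'
python3 - <<'E'
from h import *
p,d,c=snap('wrist','w1')
plan([485,-163,200],43.8)
K=c['intrinsics'];T=c['world_from_camera']
hsv=cv2.cvtColor(p,cv2.COLOR_RGB2HSV); H,S,V=[hsv[:,:,i].astype(int) for i in range(3)]
comps(((H<8)|(H>172))&(S>120),K,T,115,'red')
comps((H>45)&(H<80)&(S>90),K,T,115,'green')
E
```

```text
time_s: 1.4
eef_pos: [471.1, -189.8, 290.0]
ee_rot: [0.704, 0.058, 0.706, -0.057]
force: [-0.3, -0.1, -0.8]
grip_width: 0.993
time_s: 1.82
eef_pos: [470.2, -191.3, 289.7]
ee_rot: [0.696, -0.117, 0.698, 0.119]
force: [-0.0, -1.0, -0.1]
grip_width: 0.993
time_s: 2.32
eef_pos: [469.8, -192.0, 289.5]
ee_rot: [0.654, -0.267, 0.655, 0.269]
force: [0.1, 0.3, 0.3]
grip_width: 0.996
t 2.37 pos [ 469.9 -191.9  289.6] jaw 44.6 tilt x [-0.003   0.0018 -1.    ] F [ 0.1  0.1 -0.3] M [ 0.03  0.01 -0.04] grip 85.5 j [-0.62  0.24  1.44 -0.    1.46 -1.4 ]
linear [0.2986 0.0322 0.1036] rot [ 0.0282 -0.0017 -0.0067] dist 95.3
red px [286.  155.9] 433 mean [ 481.7 -160.6] rect c [ 481.8 -160.6] sz [16.1 32. ] ang 41.1
green px [214.4 218.2] 341 mean [ 475.5 -269.6] rect c [ 475.7 -269.7] sz [15.8 31.5] ang 75.9
```

View pics/w1.png

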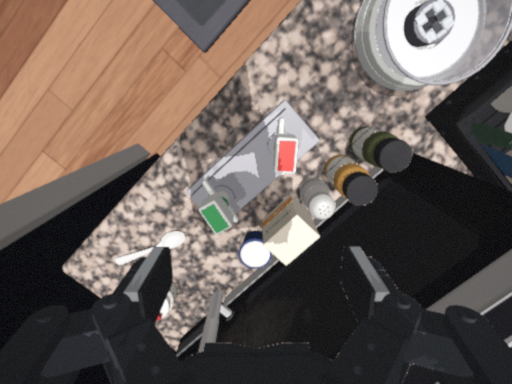

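The wrist view shows red (286,156) and green (214,218) in the rack, the spice jars and tea box behind it at (290,235), and the cross socket at (435,20). The top and wrist views agree to about 3 mm. I'll take the averages and descend on red.

```bash
python3 -c "
from h import *
plan([483,-160.4,180],42)"
```

```text
t 2.37 pos [ 469.9 -191.9  289.6] jaw 44.6 tilt x [-0.003   0.0018 -1.    ] F [ 0.1  0.1 -0.3] M [ 0.03  0.01 -0.04] grip 85.5 j [-0.62  0.24  1.44 -0.    1.46 -1.4 ]
linear [0.3653 0.0428 0.105 ] rot [ 0.091  -0.0018 -0.0067] dist 114.7
```

```bash
python3 -m jog '[{"linear":[0.12,0.02,0.05],"rotation":[0.09,0,-0.006],"grip":52},{"linear":[0.25,0.043,0.105],"rotation":[0.09,0,-0.006],"grip":52},{"linear":[0.365,0.043,0.105],"rotation":[0.09,0,-0.006],"grip":52},{"linear":[0.365,0.043,0.105],"rotation":[0.09,0,-0.006],"grip":52},{"linear":[0.365,0.043,0.105],"rotation":[0.09,0,-0.006],"grip":52}]' 
python3 - <<'E'
from h import *
p,d,c=snap('wrist','w2')
plan([483,-160.4,75],42)
K=c['intrinsics'];T=c['world_from_camera']
hsv=cv2.cvtColor(p,cv2.COLOR_RGB2HSV); H,S,V=[hsv[:,:,i].astype(int) for i in range(3)]
comps(((H<8)|(H>172))&(S>120),K,T,115,'red')
E
```

```text
time_s: 2.78
eef_pos: [482.6, -160.5, 180.0]
ee_rot: [0.66, -0.252, 0.661, 0.253]
force: [-0.2, 0.3, 1.0]
grip_width: 0.61
t 2.83 pos [ 483.4 -161.1  181.7] jaw 41.9 tilt x [ 4.0e-04 -1.4e-03 -1.0e+00] F [ 0.6 -0.4  0.8] M [-0.    0.    0.01] grip 52.0 j [-0.55  0.32  1.62 -0.    1.2  -1.28]
linear [0.3558 0.0032 0.0007] rot [-0.0039 -0.0012  0.0026] dist 106.7
red px [258.  203.3] 953 mean [ 481.6 -159.8] rect c [ 481.8 -160.1] sz [16.8 32.8] ang 41.8
```

View pics/w2.png

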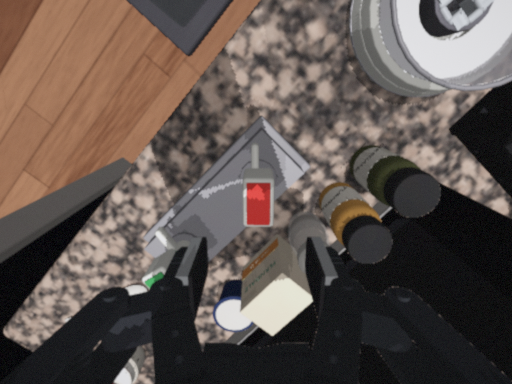

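```bash
python3 - <<'E'
from h import *
p,d,K,T=ld('top0'); C=cloud(d,K,T)
m=(C[:,:,2]>45)&(C[:,:,0]>400)&(C[:,:,0]<600)&(C[:,:,1]<0)&(C[:,:,1]>-350)
for y in range(-350,0,20):
    s=C[m&(C[:,:,1]>=y)&(C[:,:,1]<y+20)]
    s=s[s[:,0]>515] 
    if len(s): print(y,'xmin',s[:,0].min().round(),'zmax',s[:,2].max().round())
E
python3 -m jog '[{"linear":[0.12,0.003,0],"rotation":[0,0,0],"grip":52},{"linear":[0.24,0.003,0],"rotation":[0,0,0],"grip":52},{"linear":[0.3,0.003,0],"rotation":[0,0,0],"grip":52},{"linear":[0.355,0.003,0],"rotation":[0,0,0],"grip":52},{"linear":[0.355,0.003,0],"rotation":[0,0,0],"grip":52}]'
```

```text
-330 xmin 554.0 zmax 48.0
-310 xmin 551.0 zmax 48.0
-290 xmin 515.0 zmax 53.0
-270 xmin 557.0 zmax 86.0
-250 xmin 557.0 zmax 87.0
-230 xmin 557.0 zmax 87.0
-210 xmin 557.0 zmax 87.0
-190 xmin 555.0 zmax 93.0
-170 xmin 555.0 zmax 92.0
-150 xmin 558.0 zmax 112.0
-130 xmin 557.0 zmax 110.0
-110 xmin 562.0 zmax 110.0
-90 xmin 552.0 zmax 112.0
-70 xmin 552.0 zmax 112.0
-10 xmin 515.0 zmax 114.0
time_s: 3.25
eef_pos: [482.9, -161.2, 74.9]
ee_rot: [0.66, -0.252, 0.661, 0.252]
force: [-0.7, 0.0, -0.2]
grip_width: 0.61
```

Clear. Closing on red, then lifting.

```bash
python3 -m jog '[{"linear":[0,0,0],"rotation":[0,0,0],"grip":30},{"linear":[0,0,0],"rotation":[0,0,0],"grip":22},{"linear":[0,0,0],"rotation":[0,0,0],"grip":15},{"linear":[0,0,0],"rotation":[0,0,0],"grip":10},{"linear":[0,0,0],"rotation":[0,0,0],"grip":10},{"linear":[0,0,0],"rotation":[0,0,0],"grip":10},{"linear":[0,0,0],"rotation":[0,0,0],"grip":10}]' 60
python3 -m jog '[{"linear":[-0.04,0,0],"rotation":[0,0,0],"grip":10},{"linear":[-0.1,0,0],"rotation":[0,0,0],"grip":10},{"linear":[-0.2,0,0],"rotation":[0,0,0],"grip":10},{"linear":[-0.3,0,0],"rotation":[0,0,0],"grip":10},{"linear":[-0.4,0,0],"rotation":[0,0,0],"grip":10},{"linear":[-0.4,0,0],"rotation":[0,0,0],"grip":10},{"linear":[-0.4,0,0],"rotation":[0,0,0],"grip":10}]' 60
python3 - <<'E'
from h import *
p,d,c=snap('wrist','w3')
plan([480,50,200],20)
K=c['intrinsics'];T=c['world_from_camera']
hsv=cv2.cvtColor(p,cv2.COLOR_RGB2HSV); H,S,V=[hsv[:,:,i].astype(int) for i in range(3)]
comps(((H<8)|(H>172))&(S>120),K,T,237,'red',200)
E
```

```text
time_s: 3.83
eef_pos: [484.1, -162.2, 77.3]
ee_rot: [0.661, -0.254, 0.66, 0.25]
force: [-0.5, -1.0, 7.4]
grip_width: 0.272
time_s: 4.42
eef_pos: [484.2, -162.1, 199.2]
ee_rot: [0.662, -0.255, 0.659, 0.249]
force: [-0.0, 0.5, -1.7]
grip_width: 0.272
t 4.47 pos [ 483.5 -161.7  197.6] jaw 41.7 tilt x [ 0.004 -0.004 -1.   ] F [-0.2  0.3 -2.2] M [-0.05 -0.02  0.01] grip 23.4 j [-0.55  0.31  1.6  -0.    1.23 -1.28]
linear [-0.011   0.5343  0.461 ] rot [0.7591 0.0028 0.0111] dist 211.7
red px [256.1 285.7] 2771 mean [ 479.8 -159.7] rect c [ 480.4 -160.3] sz [17.1 33.3] ang 41.6
```

View pics/w3.png

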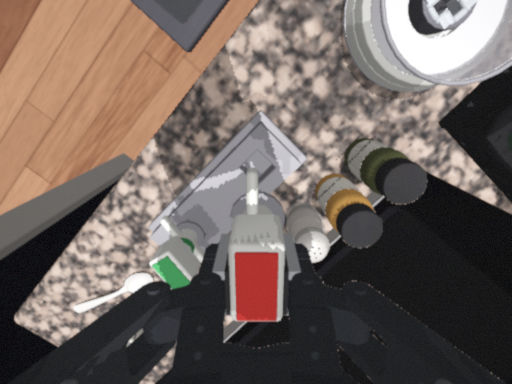

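Red is gripped and clear of the rack, with its tag at (256,286) central between the fingers. Moving to a viewpoint near the nest.

```bash
python3 -m jog '[{"linear":[0,0.1,0.1],"rotation":[0,0,0],"grip":10},{"linear":[0,0.2,0.18],"rotation":[0,0,0],"grip":10},{"linear":[0,0.3,0.27],"rotation":[0,0,0],"grip":10},{"linear":[0,0.4,0.36],"rotation":[0,0,0],"grip":10},{"linear":[0,0.5,0.45],"rotation":[0,0,0],"grip":10},{"linear":[0,0.6,0.54],"rotation":[0,0,0],"grip":10},{"linear":[0,0.7,0.63],"rotation":[0,0,0],"grip":10},{"linear":[0,0.8,0.72],"rotation":[0,0,0],"grip":10},{"linear":[0,0.88,0.8],"rotation":[0,0,0],"grip":10},{"linear":[0,0.92,0.88],"rotation":[0,0,0],"grip":10},{"linear":[0,0.92,0.9],"rotation":[0,0,0],"grip":10},{"linear":[0,0.92,0.9],"rotation":[0,0,0],"grip":10},{"linear":[0,0.92,0.9],"rotation":[0,0,0],"grip":10}]' 60
python3 - <<'E'
from h import *
p,d,c=snap('wrist','w4')
plan([490,286,160])
K=c['intrinsics'];T=c['world_from_camera']
hsv=cv2.cvtColor(p,cv2.COLOR_RGB2HSV); H,S,V=[hsv[:,:,i].astype(int) for i in range(3)]
comps(((H<8)|(H>172))&(S>120),K,T,38,'red',200)
E
```

```text
time_s: 5.55
eef_pos: [500.8, 223.4, 194.9]
ee_rot: [0.661, -0.254, 0.661, 0.25]
force: [0.9, 1.0, -1.7]
grip_width: 0.267
t 5.6 pos [500.8 223.  195.2] jaw 41.7 tilt x [ 0.0022 -0.0047 -1.    ] F [ 0.1  0.9 -1.5] M [-0.03 -0.    0.03] grip 23.2 j [ 0.21  0.39  1.48 -0.01  1.27 -0.52]
linear [0.1164 0.1813 0.113 ] rot [ 0.     -0.0029  0.01  ] dist 73.0
red px [297.1 109.4] 5309 mean [487.8 295. ] rect c [488.7 293.9] sz [70.3 70.4] ang 0.4
red px [256.  285.8] 2804 mean [593.4 116. ] rect c [595.  114.2] sz [49.4 95.3] ang 41.7
```

View pics/w4.png

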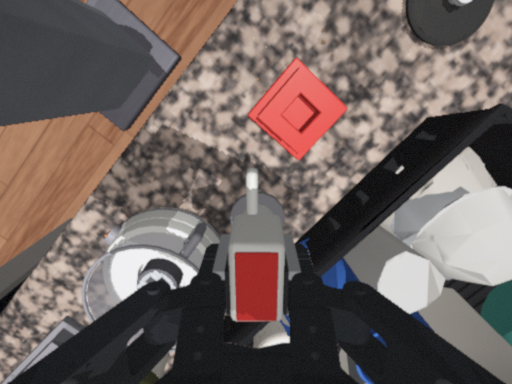

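```bash
python3 - <<'E'
from h import *
p,d,K,T=ld('w4')
im=cv2.resize(p[50:170,240:360],None,fx=5,fy=5,interpolation=cv2.INTER_CUBIC)
cv2.imwrite('pics/nest.png',im[:,:,::-1])
E
```

```text
(no output)
```

View pics/nest.png

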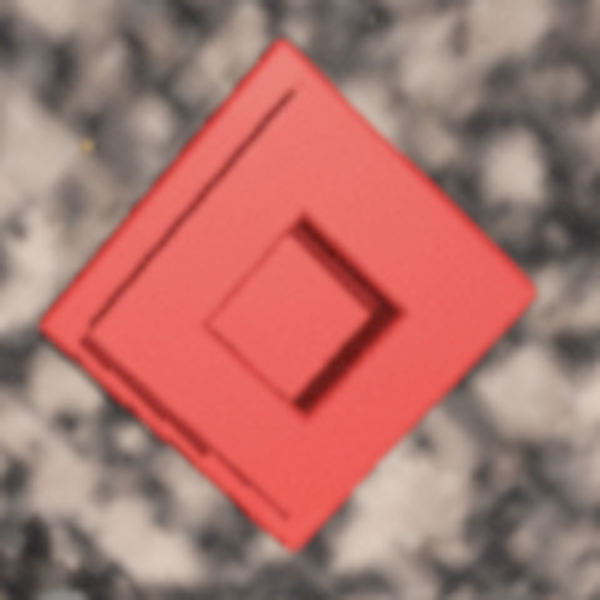

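```bash
python3 - <<'E'
from h import *
p,d,K,T=ld('w4')
for a in [(304,214),(404,312),(304,416),(206,322),(304.5,316)]: print(onz(K,T,240+a[0]/5-.4,50+a[1]/5-.4,38).round(1))
p,d,K,T=ld('top0')
im=cv2.resize(p[170:212,128:170],None,fx=12,fy=12,interpolation=cv2.INTER_CUBIC)
cv2.imwrite('pics/nestt.png',im[:,:,::-1])
# kneader in w4
E
```

```text
[478.9 308.7  38. ]
[506.1 308.6  38. ]
[505.7 281.3  38. ]
[478.6 281.6  38. ]
[492.2 295.2  38. ]
```

View pics/nestt.png

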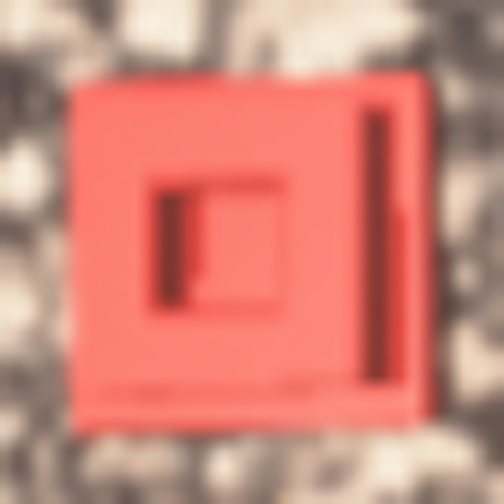

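```bash
python3 -c "
from h import *
plan([495.5,293.5,120],41.7)"
```

```text
t 5.6 pos [500.8 223.  195.2] jaw 41.7 tilt x [ 0.0022 -0.0047 -1.    ] F [ 0.1  0.9 -1.5] M [-0.03 -0.    0.03] grip 23.2 j [ 0.21  0.39  1.48 -0.01  1.27 -0.52]
linear [0.2497 0.1885 0.1435] rot [-0.0001 -0.0029  0.01  ] dist 103.2
```

```bash
python3 -m jog '[{"linear":[0.05,0.06,0.05],"rotation":[0,-0.003,0.01],"grip":10},{"linear":[0.12,0.13,0.1],"rotation":[0,-0.003,0.01],"grip":10},{"linear":[0.18,0.189,0.144],"rotation":[0,-0.003,0.01],"grip":10},{"linear":[0.25,0.189,0.144],"rotation":[0,-0.003,0.01],"grip":10},{"linear":[0.25,0.189,0.144],"rotation":[0,-0.003,0.01],"grip":10},{"linear":[0.25,0.189,0.144],"rotation":[0,-0.003,0.01],"grip":10}]' 60
python3 - <<'E'
from h import *
p,d,c=snap('wrist','w5')
plan([495.5,293.5,90],41.7)
snap('top','t5');snap('side','s5')
E
```

```text
time_s: 6.1
eef_pos: [495.3, 292.5, 119.6]
ee_rot: [0.66, -0.251, 0.662, 0.251]
force: [-0.3, 0.0, -0.1]
grip_width: 0.274
t 6.15 pos [496.  292.7 120.8] jaw 41.6 tilt x [ 6.e-04  0.e+00 -1.e+00] F [ 0.8  0.2 -1.6] M [ 0.02 -0.06 -0.02] grip 22.9 j [ 0.33  0.53  1.48 -0.    1.13 -0.4 ]
linear [0.1028 0.0032 0.0005] rot [-0.0029  0.0009  0.0008] dist 30.8
```

View pics/w5.png

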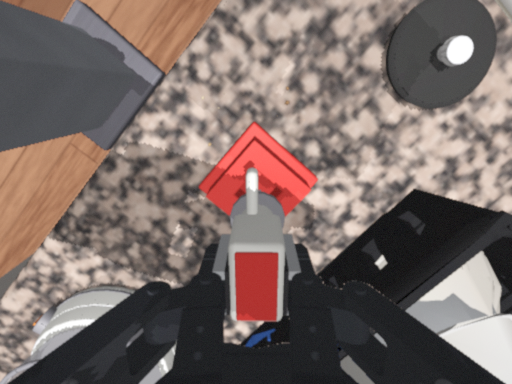

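View pics/s5.png

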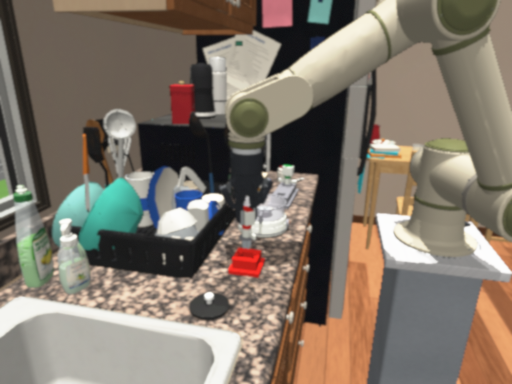

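The side view shows the stem tip at (245,245), directly above the nest well at (245,260). Descending in steps.

```bash
python3 -m jog '[{"linear":[0.04,0.003,0],"rotation":[0,0,0],"grip":10},{"linear":[0.08,0.003,0],"rotation":[0,0,0],"grip":10},{"linear":[0.1,0.003,0],"rotation":[0,0,0],"grip":10},{"linear":[0.1,0.003,0],"rotation":[0,0,0],"grip":10}]' 60
python3 -c "
from h import *
plan([495.5,293.5,78],41.7)"
```

```text
time_s: 6.58
eef_pos: [495.8, 293.1, 91.2]
ee_rot: [0.662, -0.251, 0.661, 0.251]
force: [0.2, -0.8, -1.4]
grip_width: 0.275
t 6.58 pos [495.8 293.1  91.2] jaw 41.6 tilt x [ 1.4e-03  4.0e-04 -1.0e+00] F [ 0.2 -0.8 -1.4] M [-0.02 -0.    0.01] grip 23.5 j [ 0.33  0.56  1.51 -0.    1.07 -0.39]
linear [0.044  0.0015 0.0001] rot [-0.0042  0.0025  0.0013] dist 13.2
```

Tip is inside the well with no contact force, so I'll continue down.

```bash
python3 -m jog '[{"linear":[0.02,0,0],"rotation":[0,0,0],"grip":10},{"linear":[0.035,0,0],"rotation":[0,0,0],"grip":10},{"linear":[0.044,0,0],"rotation":[0,0,0],"grip":10},{"linear":[0.044,0,0],"rotation":[0,0,0],"grip":10}]' 60
python3 -c "
from h import *
plan([495.5,293.5,76],41.7)"
```

```text
time_s: 6.92
eef_pos: [495.6, 293.0, 77.6]
ee_rot: [0.661, -0.251, 0.661, 0.251]
force: [0.9, -0.4, -2.4]
grip_width: 0.275
t 6.92 pos [495.6 293.   77.6] jaw 41.6 tilt x [ 8.e-04  1.e-04 -1.e+00] F [ 0.9 -0.4 -2.4] M [-0.02 -0.    0.03] grip 23.5 j [ 0.33  0.58  1.52 -0.    1.04 -0.39]
linear [0.0053 0.0015 0.0007] rot [-0.0044  0.0013  0.0009] dist 1.7
```

```bash
python3 -m jog '[{"linear":[0.006,0,0],"rotation":[0,0,0],"grip":10},{"linear":[0.01,0,0],"rotation":[0,0,0],"grip":10},{"linear":[0.013,0,0],"rotation":[0,0,0],"grip":10},{"linear":[0.013,0,0],"rotation":[0,0,0],"grip":10}]' 60
python3 -c "
from h import *
plan([495.5,293.5,76],41.7)"
```

```text
time_s: 7.25
eef_pos: [496.2, 293.2, 77.1]
ee_rot: [0.662, -0.251, 0.66, 0.251]
force: [-8.9, -4.2, 24.5]
grip_width: 0.275
t 7.25 pos [496.2 293.2  77.1] jaw 41.6 tilt x [ 3.e-03  4.e-04 -1.e+00] F [-8.9 -4.2 24.5] M [-0.93  1.97 -0.06] grip 23.5 j [ 0.33  0.58  1.52 -0.    1.03 -0.39]
linear [ 0.0036  0.0022 -0.0012] rot [-0.0034  0.0051  0.0033] dist 1.3
```

```bash
python3 -m jog '[{"linear":[-0.001,0,0],"rotation":[0,0,0],"grip":20},{"linear":[-0.001,0,0],"rotation":[0,0,0],"grip":25},{"linear":[-0.001,0,0],"rotation":[0,0,0],"grip":35},{"linear":[-0.001,0,0],"rotation":[0,0,0],"grip":50},{"linear":[-0.001,0,0],"rotation":[0,0,0],"grip":54},{"linear":[-0.001,0,0],"rotation":[0,0,0],"grip":54}]' 60
python3 -m jog '[{"linear":[-0.05,0,0],"rotation":[0,0,0],"grip":54},{"linear":[-0.15,0,0],"rotation":[0,0,0],"grip":54},{"linear":[-0.28,0,0],"rotation":[0,0,0],"grip":54},{"linear":[-0.4,0,0],"rotation":[0,0,0],"grip":54},{"linear":[-0.45,0,0],"rotation":[0,0,0],"grip":54},{"linear":[-0.45,0,0],"rotation":[0,0,0],"grip":54}]' 60
python3 - <<'E'
from h import *
p,d,c=snap('wrist','w6')
plan([480,60,230],15)
snap('side','s6')
E
```

```text
time_s: 7.75
eef_pos: [496.1, 293.2, 77.1]
ee_rot: [0.662, -0.251, 0.66, 0.251]
force: [-0.3, -0.3, 0.4]
grip_width: 0.631
time_s: 8.25
eef_pos: [497.1, 293.7, 216.2]
ee_rot: [0.664, -0.251, 0.658, 0.251]
force: [0.1, 0.4, 0.7]
grip_width: 0.632
t 8.3 pos [496.3 293.4 213.4] jaw 41.6 tilt x [ 0.0055  0.0013 -1.    ] F [-1.1  0.6 -0.3] M [-0.04  0.04 -0.05] grip 53.9 j [ 0.33  0.44  1.37 -0.    1.33 -0.39]
linear [-0.0565 -0.5458 -0.5567] rot [0.9286 0.0111 0.0029] dist 234.5
```

View pics/w6.png

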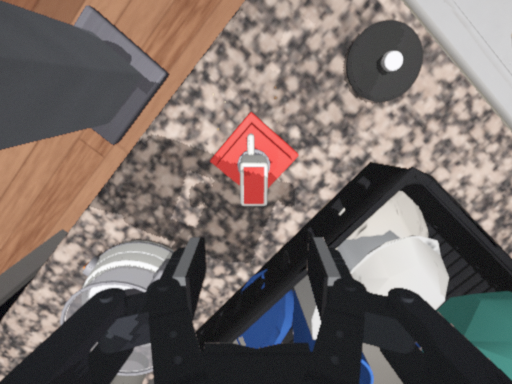

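View pics/s6.png

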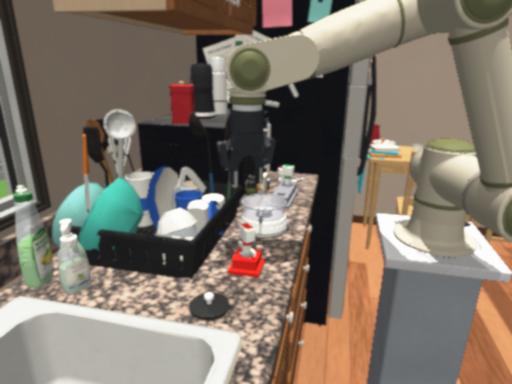

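Red stands upright in the nest and is released: tag at (253,185) in the wrist view, straight at (248,240) in the side view. Next I'll view the socket from above.

```bash
python3 -c "
from h import *
plan([475,63,250],70)"
```

```text
t 8.35 pos [495.7 293.1 211.6] jaw 41.6 tilt x [ 2.3e-03  2.0e-04 -1.0e+00] F [-0.4 -0.2 -0.6] M [-0.02  0.01 -0.04] grip 53.9 j [ 0.33  0.44  1.37 -0.    1.33 -0.4 ]
linear [-0.1282 -0.528  -0.5604] rot [-0.9914  0.003   0.0036] dist 234.2
```

```bash
python3 -m jog '[{"linear":[-0.1,-0.1,-0.1],"rotation":[-0.25,0,0],"grip":54},{"linear":[-0.128,-0.2,-0.21],"rotation":[-0.5,0,0],"grip":54},{"linear":[-0.128,-0.3,-0.32],"rotation":[-0.75,0,0],"grip":54},{"linear":[-0.128,-0.4,-0.43],"rotation":[-0.99,0,0],"grip":54},{"linear":[-0.128,-0.528,-0.56],"rotation":[-0.99,0,0],"grip":54},{"linear":[-0.128,-0.528,-0.56],"rotation":[-0.99,0,0],"grip":54},{"linear":[-0.128,-0.528,-0.56],"rotation":[-0.99,0,0],"grip":54},{"linear":[-0.128,-0.528,-0.56],"rotation":[-0.99,0,0],"grip":54},{"linear":[-0.128,-0.528,-0.56],"rotation":[-0.99,0,0],"grip":54}]' 60
python3 - <<'E'
from h import *
p,d,c=snap('wrist','w7')
plan([476,-150,250],75.7)
im=cv2.resize(p[100:300,156:356],None,fx=3,fy=3,interpolation=cv2.INTER_CUBIC)
cv2.imwrite('pics/w7c.png',im[:,:,::-1])
E
```

```text
time_s: 9.1
eef_pos: [474.8, 63.4, 248.8]
ee_rot: [0.58, -0.405, 0.579, 0.405]
force: [0.2, 0.6, -0.1]
grip_width: 0.632
t 9.15 pos [474.9  64.  249. ] jaw 70.0 tilt x [ 5.e-04  7.e-04 -1.e+00] F [-0.4  0.9 -0.1] M [-0.02  0.01 -0.  ] grip 54.4 j [-0.11  0.2   1.6   0.    1.34 -1.33]
linear [-0.0038 -0.2474 -0.6689] rot [-0.1987  0.0017  0.0006] dist 214.0
```

View pics/w7c.png

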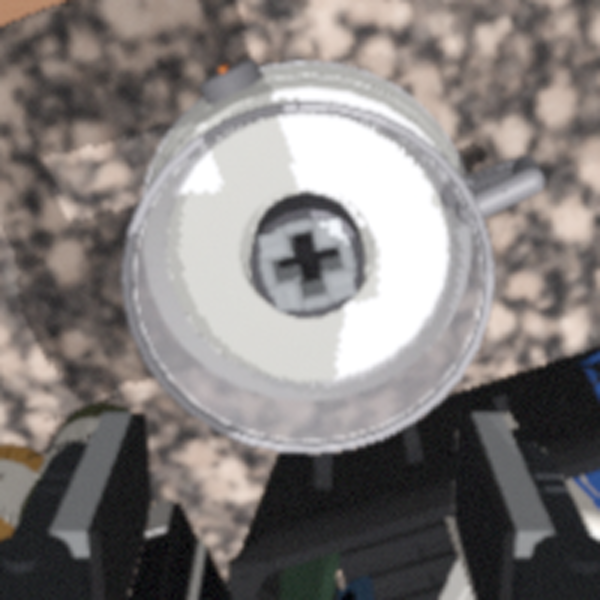

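```bash
python3 - <<'E'
from h import *
p,d,K,T=ld('w7')
im=cv2.resize(p[160:210,233:283],None,fx=14,fy=14,interpolation=cv2.INTER_CUBIC)[:598]
cv2.imwrite('pics/w7d.png',im[:,:,::-1])
E
```

View pics/w7d.png

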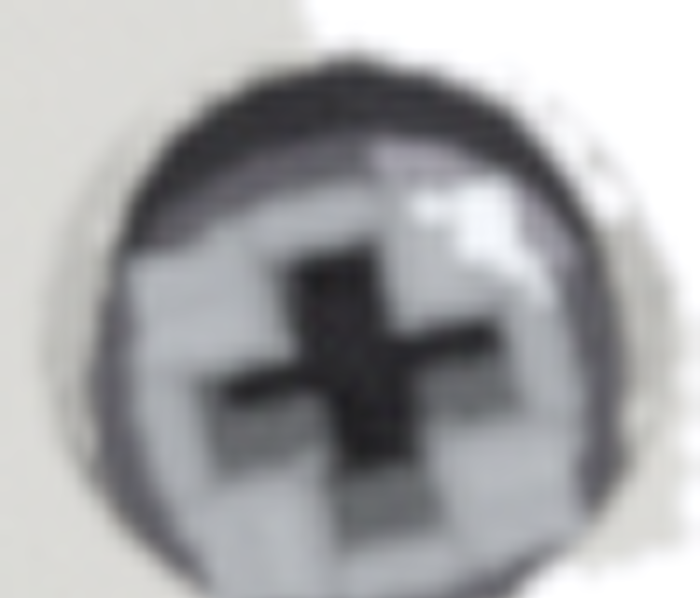

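```bash
python3 - <<'E'
from h import *
p,d,K,T=ld('w7')
w=lambda a:onz(K,T,233+a[0]/14-.46,160+a[1]/14-.46,62)[:2]
t,b,l,r,c=[w(a) for a in[(328,250),(392,535),(208,425),(510,362),(359.5,392)]]
print(c,np.linalg.norm(t-b),np.linalg.norm(l-r),np.degrees(np.arctan2(*(t-b)[::-1]))%90,np.degrees(np.arctan2(*(r-l)[::-1]))%90)
# side edges
for a,bb in[((278,265),(345,545)),((378,243),(440,525)),((195,380),(497,320)),((222,470),(520,405))]:
    v=w(bb)-w(a); print(np.degrees(np.arctan2(v[1],v[0]))%90)
p,d,K,T=ld('top0')
# bowlcrop: x9 from (210,160): cross centre ~ (275,232)
print(onz(K,T,210+275/9-.44,160+232/9-.44,62))
E
```

```text
[499.5292222   55.55316034] 25.53566814488186 25.70445786693021 81.9579440132367 82.17680026062418
82.50732846139162
81.92582196877012
81.56146682458964
82.77004317098097
[502.13470137  55.88287359  62.        ]
```

Socket centre is about (500.8, 55.7), with the slot at 82° modulo 90. Moving on to green.

```bash
python3 -m jog '[{"linear":[0,-0.05,-0.13],"rotation":[-0.1,0,0],"grip":54},{"linear":[0,-0.1,-0.26],"rotation":[-0.2,0,0],"grip":54},{"linear":[0,-0.2,-0.52],"rotation":[-0.2,0,0],"grip":54},{"linear":[0,-0.3,-0.8],"rotation":[-0.2,0,0],"grip":54},{"linear":[0,-0.34,-0.94],"rotation":[-0.2,0,0],"grip":54},{"linear":[0,-0.34,-0.94],"rotation":[-0.2,0,0],"grip":54},{"linear":[0,-0.34,-0.94],"rotation":[-0.2,0,0],"grip":54},{"linear":[0,-0.34,-0.94],"rotation":[-0.2,0,0],"grip":54},{"linear":[0,-0.34,-0.94],"rotation":[-0.2,0,0],"grip":54}]' 60
python3 - <<'E'
from h import *
p,d,c=snap('wrist','w8')
plan([477,-270,180],75.7)
K=c['intrinsics'];T=c['world_from_camera']
hsv=cv2.cvtColor(p,cv2.COLOR_RGB2HSV); H,S,V=[hsv[:,:,i].astype(int) for i in range(3)]
comps((H>45)&(H<80)&(S>90),K,T,115,'green',200)
E
```

```text
time_s: 9.9
eef_pos: [474.6, -236.9, 247.6]
ee_rot: [0.559, -0.433, 0.558, 0.434]
force: [-0.3, -0.3, 0.2]
grip_width: 0.635
t 9.95 pos [ 474.7 -235.2  247.9] jaw 75.7 tilt x [-5.e-04  2.e-03 -1.e+00] F [ 0.1  0.3 -0.1] M [ 0.   -0.07  0.  ] grip 53.9 j [-0.68  0.31  1.45  0.    1.38 -2.  ]
linear [ 0.2262 -0.0362 -0.1108] rot [ 0.0017  0.0037 -0.002 ] dist 76.3
green px [224.6 189. ] 520 mean [ 475.7 -270.1] rect c [ 475.9 -270.2] sz [16.3 30.8] ang 75.5
```

View pics/w8.png

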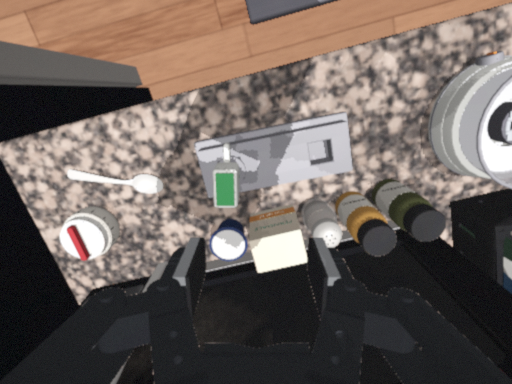

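Green is at (225,189), clear on both jaw sides, with the blue jar and tea box well behind it. Descending.

```bash
python3 -m jog '[{"linear":[0.1,-0.02,-0.06],"rotation":[0,0.003,-0.002],"grip":52},{"linear":[0.2,-0.029,-0.112],"rotation":[0,0.003,-0.002],"grip":52},{"linear":[0.226,-0.029,-0.112],"rotation":[0,0.003,-0.002],"grip":52},{"linear":[0.226,-0.029,-0.112],"rotation":[0,0.003,-0.002],"grip":52},{"linear":[0.226,-0.029,-0.112],"rotation":[0,0.003,-0.002],"grip":52}]' 60
python3 - <<'E'
from h import *
p,d,c=snap('wrist','w9')
plan([475,-270,76],75.6)
K=c['intrinsics'];T=c['world_from_camera']
hsv=cv2.cvtColor(p,cv2.COLOR_RGB2HSV); H,S,V=[hsv[:,:,i].astype(int) for i in range(3)]
comps((H>45)&(H<80)&(S>90),K,T,115,'green',200)
E
```

```text
time_s: 10.37
eef_pos: [475.6, -268.1, 181.0]
ee_rot: [0.558, -0.435, 0.558, 0.435]
force: [-0.2, 0.5, 1.0]
grip_width: 0.61
t 10.42 pos [ 475.8 -268.6  181.7] jaw 75.9 tilt x [ 1.9e-03 -9.0e-04 -1.0e+00] F [0.4 0.4 0.3] M [ 0.02  0.01 -0.01] grip 52.2 j [-0.73  0.4   1.51  0.    1.23 -2.05]
linear [ 0.3524  0.0022 -0.0052] rot [ 0.009  -0.0009  0.0041] dist 105.7
green px [255.3 205.3] 870 mean [ 475.3 -270.1] rect c [ 475.7 -270.3] sz [16.6 31.5] ang 75.7
```

```bash
python3 -m jog '[{"linear":[0.12,0.002,-0.005],"rotation":[0.005,0,0.004],"grip":52},{"linear":[0.24,0.002,-0.005],"rotation":[0.005,0,0.004],"grip":52},{"linear":[0.3,0.002,-0.005],"rotation":[0.005,0,0.004],"grip":52},{"linear":[0.352,0.002,-0.005],"rotation":[0.005,0,0.004],"grip":52},{"linear":[0.352,0.002,-0.005],"rotation":[0.005,0,0.004],"grip":52},{"linear":[0.352,0.002,-0.005],"rotation":[0.005,0,0.004],"grip":52}]' 60
python3 -m jog '[{"linear":[0,0,0],"rotation":[0,0,0],"grip":30},{"linear":[0,0,0],"rotation":[0,0,0],"grip":22},{"linear":[0,0,0],"rotation":[0,0,0],"grip":15},{"linear":[0,0,0],"rotation":[0,0,0],"grip":10},{"linear":[0,0,0],"rotation":[0,0,0],"grip":10},{"linear":[0,0,0],"rotation":[0,0,0],"grip":10},{"linear":[0,0,0],"rotation":[0,0,0],"grip":10}]' 80
python3 -c "
from h import *
plan([475,-270,198],75.6)"
python3 -m jog '[{"linear":[-0.04,0,0],"rotation":[0,0,0],"grip":10},{"linear":[-0.1,0,0],"rotation":[0,0,0],"grip":10},{"linear":[-0.2,0,0],"rotation":[0,0,0],"grip":10},{"linear":[-0.3,0,0],"rotation":[0,0,0],"grip":10},{"linear":[-0.4,0,0],"rotation":[0,0,0],"grip":10},{"linear":[-0.45,0,0],"rotation":[0,0,0],"grip":10},{"linear":[-0.45,0,0],"rotation":[0,0,0],"grip":10}]' 80
python3 -c "
from h import *
plan([470,10,220],82)"
```

```text
time_s: 10.92
eef_pos: [475.8, -269.6, 77.5]
ee_rot: [0.558, -0.435, 0.558, 0.434]
force: [0.7, -0.5, 0.1]
grip_width: 0.607
time_s: 11.5
eef_pos: [476.7, -270.0, 79.5]
ee_rot: [0.558, -0.436, 0.558, 0.432]
force: [0.4, 2.1, 7.7]
grip_width: 0.271
t 11.5 pos [ 476.7 -270.    79.5] jaw 75.8 tilt x [ 0.0039 -0.0031 -1.    ] F [0.4 2.1 7.7] M [ 0.38  0.08 -0.  ] grip 23.1 j [-0.73  0.52  1.61  0.    1.   -2.05]
linear [-0.395   0.0038 -0.0023] rot [ 0.0058 -0.0042  0.009 ] dist 118.5
time_s: 12.08
eef_pos: [477.3, -270.3, 218.8]
ee_rot: [0.559, -0.439, 0.557, 0.43]
force: [0.4, 0.3, -0.7]
grip_width: 0.275
t 12.08 pos [ 477.3 -270.3  218.8] jaw 75.8 tilt x [ 0.0096 -0.0083 -0.9999] F [ 0.4  0.3 -0.7] M [-0.05 -0.02 -0.02] grip 23.5 j [-0.73  0.37  1.46  0.    1.31 -2.05]
linear [-0.0119  0.253   0.8998] rot [-0.2172 -0.0126  0.0221] dist 280.4
```

```bash
python3 -c "
from h import *
plan([518,-20,222],82)"
```

```text
t 12.08 pos [ 477.3 -270.3  218.8] jaw 75.8 tilt x [ 0.0096 -0.0083 -0.9999] F [ 0.4  0.3 -0.7] M [-0.05 -0.02 -0.02] grip 23.5 j [-0.73  0.37  1.46  0.    1.31 -2.05]
linear [-0.0162  0.0733  0.8422] rot [-0.2172 -0.0126  0.0221] dist 253.7
```

```bash
python3 -m jog '[{"linear":[-0.016,0.01,0.08],"rotation":[-0.05,-0.012,0.022],"grip":10},{"linear":[-0.016,0.02,0.18],"rotation":[-0.1,-0.012,0.022],"grip":10},{"linear":[-0.016,0.03,0.29],"rotation":[-0.15,-0.012,0.022],"grip":10},{"linear":[-0.016,0.04,0.4],"rotation":[-0.217,-0.012,0.022],"grip":10},{"linear":[-0.016,0.05,0.51],"rotation":[-0.217,-0.012,0.022],"grip":10},{"linear":[-0.016,0.06,0.62],"rotation":[-0.217,-0.012,0.022],"grip":10},{"linear":[-0.016,0.073,0.72],"rotation":[-0.217,-0.012,0.022],"grip":10},{"linear":[-0.016,0.073,0.8],"rotation":[-0.217,-0.012,0.022],"grip":10},{"linear":[-0.016,0.073,0.842],"rotation":[-0.217,-0.012,0.022],"grip":10},{"linear":[-0.016,0.073,0.842],"rotation":[-0.217,-0.012,0.022],"grip":10},{"linear":[-0.016,0.073,0.842],"rotation":[-0.217,-0.012,0.022],"grip":10}]' 80
python3 - <<'E'
from h import *
p,d,c=snap('wrist','w10')
plan([502,55,180],82)
K=c['intrinsics'];T=c['world_from_camera']
hsv=cv2.cvtColor(p,cv2.COLOR_RGB2HSV); H,S,V=[hsv[:,:,i].astype(int) for i in range(3)]
comps((H>45)&(H<80)&(S>90),K,T,222+35.5,'green',200)
im=cv2.resize(p[130:180,305:355],None,fx=12,fy=12,interpolation=cv2.INTER_CUBIC)
cv2.imwrite('pics/w10c.png',im[:,:,::-1])
E
```

```text
time_s: 13.0
eef_pos: [517.9, -20.2, 221.3]
ee_rot: [0.533, -0.464, 0.534, 0.464]
force: [0.3, -0.6, -1.3]
grip_width: 0.27
t 13.05 pos [517.9 -20.8 221.5] jaw 82.0 tilt x [-8.e-04 -5.e-04 -1.e+00] F [ 0.8  0.2 -2.2] M [ 0.02 -0.03  0.05] grip 23.1 j [-0.27  0.31  1.53 -0.    1.3  -1.7 ]
linear [0.1381 0.0876 0.243 ] rot [-0.0008 -0.0012 -0.0015] dist 87.9
green px [256.  289.3] 2647 mean [515.6 -21.2] rect c [516.7 -21.3] sz [17.  33.9] ang 81.9
```

View pics/w10.png

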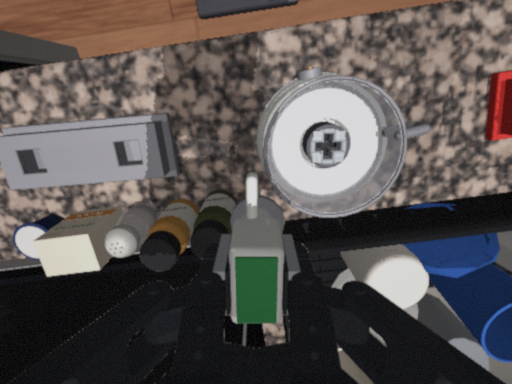

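View pics/w10c.png

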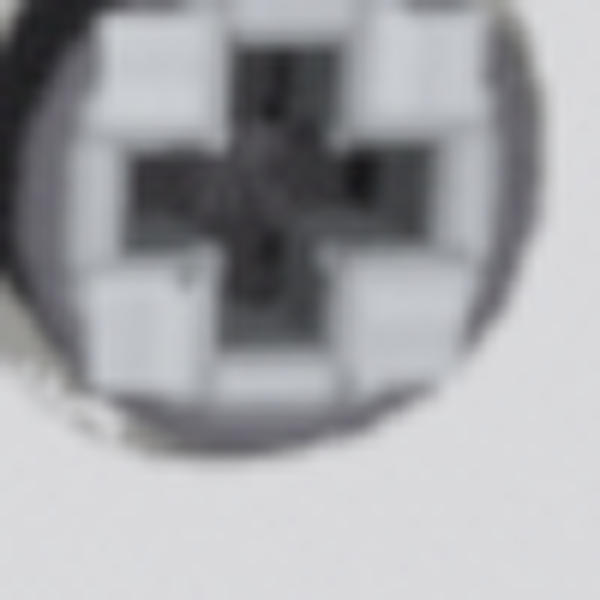

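```bash
python3 - <<'E'
from h import *
p,d,K,T=ld('w10')
w=lambda a:onz(K,T,305+a[0]/12-.46,130+a[1]/12-.46,62)[:2]
t,b,l,r=[w(a) for a in[(285,48),(270,345),(128,200),(437,190)]]
print((t+b)/2,(l+r)/2,np.linalg.norm(t-b),np.linalg.norm(l-r),np.degrees(np.arctan2(*(t-b)[::-1]))%90,np.degrees(np.arctan2(*(r-l)[::-1]))%90)
E
```

```text
[500.24553528  54.64486895] [500.0093118   55.08710545] 25.387912863394035 26.19308556315248 83.39116022685411 83.77841919844045
```

```bash
python3 -c "
from h import *
plan([502,55.5,150],82.7)"
```

```text
t 13.05 pos [517.9 -20.8 221.5] jaw 82.0 tilt x [-8.e-04 -5.e-04 -1.e+00] F [ 0.8  0.2 -2.2] M [ 0.02 -0.03  0.05] grip 23.1 j [-0.27  0.31  1.53 -0.    1.3  -1.7 ]
linear [0.2381 0.0877 0.2447] rot [-0.0253 -0.0012 -0.0015] dist 105.7
```

```bash
python3 -m jog '[{"linear":[0.01,0.03,0.06],"rotation":[-0.025,0,0],"grip":10},{"linear":[0.03,0.06,0.14],"rotation":[-0.025,0,0],"grip":10},{"linear":[0.06,0.0877,0.22],"rotation":[-0.025,0,0],"grip":10},{"linear":[0.14,0.0877,0.2447],"rotation":[-0.025,0,0],"grip":10},{"linear":[0.2,0.0877,0.2447],"rotation":[-0.025,0,0],"grip":10},{"linear":[0.238,0.0877,0.2447],"rotation":[-0.025,0,0],"grip":10},{"linear":[0.238,0.0877,0.2447],"rotation":[-0.025,0,0],"grip":10},{"linear":[0.238,0.0877,0.2447],"rotation":[-0.025,0,0],"grip":10}]' 80
python3 - <<'E'
from h import *
snap('wrist','w11');p,d,c=snap('side','s11')
plan([502,55.5,122],82.7)
im=cv2.resize(p[150:270,190:340],None,fx=5,fy=5,interpolation=cv2.INTER_CUBIC)
cv2.imwrite('pics/s11c.png',im[:,:,::-1])
E
```

```text
time_s: 13.72
eef_pos: [502.0, 54.5, 150.0]
ee_rot: [0.531, -0.467, 0.532, 0.467]
force: [-0.0, 0.1, -1.1]
grip_width: 0.271
t 13.82 pos [502.5  54.7 150.9] jaw 82.6 tilt x [ 7.e-04 -8.e-04 -1.e+00] F [-0.3 -0.2 -1.9] M [ 0.02 -0.01 -0.  ] grip 23.2 j [-0.12  0.35  1.67 -0.    1.12 -1.57]
linear [0.0965 0.0022 0.0024] rot [-0.0025 -0.0014  0.0016] dist 29.0
```

View pics/w11.png

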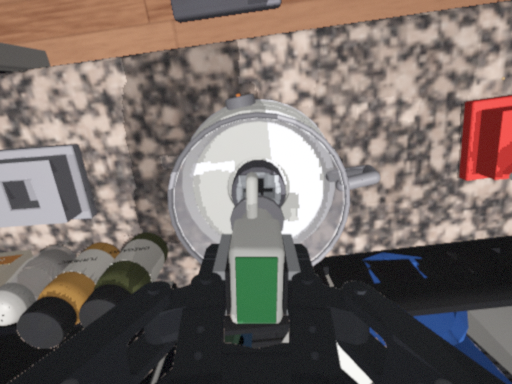

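View pics/s11c.png

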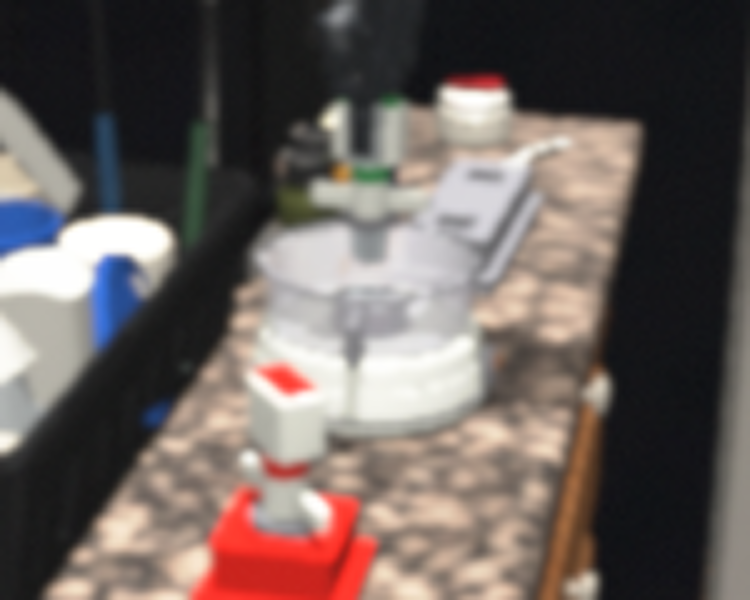

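The wrist view shows the stem centred over the bowl, at (256,190), and the side view shows the paddle upright above the bowl. Descending in small steps.

```bash
python3 -m jog '[{"linear":[0.03,0.002,0.0024],"rotation":[0,0,0],"grip":10},{"linear":[0.055,0.002,0.0024],"rotation":[0,0,0],"grip":10},{"linear":[0.07,0.002,0.0024],"rotation":[0,0,0],"grip":10},{"linear":[0.08,0.002,0.0024],"rotation":[0,0,0],"grip":10},{"linear":[0.08,0.002,0.0024],"rotation":[0,0,0],"grip":10}]' 80
python3 -c "
from h import *
plan([502,55.5,120],82.7)"
```

```text
time_s: 14.23
eef_pos: [501.7, 55.5, 126.2]
ee_rot: [0.531, -0.467, 0.531, 0.467]
force: [0.0, 0.1, -1.1]
grip_width: 0.269
t 14.23 pos [501.7  55.5 126.2] jaw 82.6 tilt x [-6.e-04 -6.e-04 -1.e+00] F [ 0.   0.1 -1.1] M [0.03 0.01 0.03] grip 23.0 j [-0.12  0.38  1.7  -0.    1.06 -1.56]
linear [ 0.0205 -0.0009  0.0001] rot [-0.0025 -0.0013 -0.0011] dist 6.2
```

```bash
python3 -m jog '[{"linear":[0.01,0,0],"rotation":[0,0,0],"grip":10},{"linear":[0.02,0,0],"rotation":[0,0,0],"grip":10},{"linear":[0.03,0,0],"rotation":[0,0,0],"grip":10},{"linear":[0.03,0,0],"rotation":[0,0,0],"grip":10}]' 80
python3 -c "
from h import *
plan([502,55.5,110],82.7)"
```

```text
time_s: 14.57
eef_pos: [501.5, 55.5, 116.5]
ee_rot: [0.531, -0.467, 0.532, 0.467]
force: [-0.5, -0.3, -2.1]
grip_width: 0.271
t 14.57 pos [501.5  55.5 116.5] jaw 82.6 tilt x [-1.6e-03 -5.0e-04 -1.0e+00] F [-0.5 -0.3 -2.1] M [-0.02  0.06 -0.02] grip 23.2 j [-0.12  0.39  1.71 -0.    1.04 -1.56]
linear [ 0.0218 -0.0018  0.0001] rot [-0.0025 -0.0014 -0.003 ] dist 6.6
```

The tip is 12 mm into the socket with no force, so the splines have meshed. Pressing on to the spring.

```bash
python3 -m jog '[{"linear":[0.01,0,0],"rotation":[0,0,0],"grip":10},{"linear":[0.02,0,0],"rotation":[0,0,0],"grip":10},{"linear":[0.03,0,0],"rotation":[0,0,0],"grip":10},{"linear":[0.035,0,0],"rotation":[0,0,0],"grip":10},{"linear":[0.035,0,0],"rotation":[0,0,0],"grip":10}]' 100
python3 -c "
from h import *
plan([502,55.5,102],82.7)"
```

```text
time_s: 14.98
eef_pos: [501.6, 55.5, 106.1]
ee_rot: [0.531, -0.467, 0.532, 0.467]
force: [-1.1, -0.3, 3.2]
grip_width: 0.263
t 14.98 pos [501.6  55.5 106.1] jaw 82.6 tilt x [-1.2e-03 -5.0e-04 -1.0e+00] F [-1.1 -0.3  3.2] M [0.01 0.25 0.03] grip 22.5 j [-0.12  0.41  1.72 -0.    1.02 -1.56]
linear [ 0.0137 -0.0014  0.    ] rot [-0.0025 -0.0013 -0.0023] dist 4.1
```

```bash
python3 -m jog '[{"linear":[0.006,0,0],"rotation":[0,0,0],"grip":10},{"linear":[0.011,0,0],"rotation":[0,0,0],"grip":10},{"linear":[0.015,0,0],"rotation":[0,0,0],"grip":10},{"linear":[0.015,0,0],"rotation":[0,0,0],"grip":10},{"linear":[0.015,0,0],"rotation":[0,0,0],"grip":10}]' 100
python3 -c "
from h import *
plan([502,55.5,101],82.7)"
```

```text
time_s: 15.4
eef_pos: [501.7, 55.6, 102.6]
ee_rot: [0.531, -0.467, 0.531, 0.467]
force: [-4.7, 0.3, 12.3]
grip_width: 0.268
t 15.4 pos [501.7  55.6 102.6] jaw 82.6 tilt x [-5.e-04 -7.e-04 -1.e+00] F [-4.7  0.3 12.3] M [ 0.12  0.95 -0.04] grip 22.9 j [-0.12  0.41  1.72 -0.    1.01 -1.56]
linear [ 0.0053 -0.0009 -0.0001] rot [-0.0022 -0.0015 -0.0007] dist 1.6
```

```bash
python3 -m jog '[{"linear":[0.004,0,0],"rotation":[0,0,0],"grip":10},{"linear":[0.007,0,0],"rotation":[0,0,0],"grip":10},{"linear":[0.007,0,0],"rotation":[0,0,0],"grip":10},{"linear":[0.007,0,0],"rotation":[0,0,0],"grip":10}]' 100
python3 - <<'E'
from h import *
plan([502,55.5,101],82.7)
p,d,c=snap('side','s12'); snap('wrist','w12')
im=cv2.resize(p[150:270,190:340],None,fx=5,fy=5,interpolation=cv2.INTER_CUBIC)
cv2.imwrite('pics/s12c.png',im[:,:,::-1])
E
```

```text
time_s: 15.73
eef_pos: [501.9, 55.6, 102.5]
ee_rot: [0.531, -0.467, 0.531, 0.467]
force: [-9.0, 0.4, 24.2]
grip_width: 0.267
t 15.73 pos [501.9  55.6 102.5] jaw 82.7 tilt x [ 5.e-04 -1.e-03 -1.e+00] F [-9.   0.4 24.2] M [0.06 1.82 0.  ] grip 22.8 j [-0.12  0.41  1.72 -0.    1.01 -1.56]
linear [ 0.0049 -0.0004 -0.0002] rot [-0.0016 -0.0019  0.0013] dist 1.5
```

View pics/s12c.png

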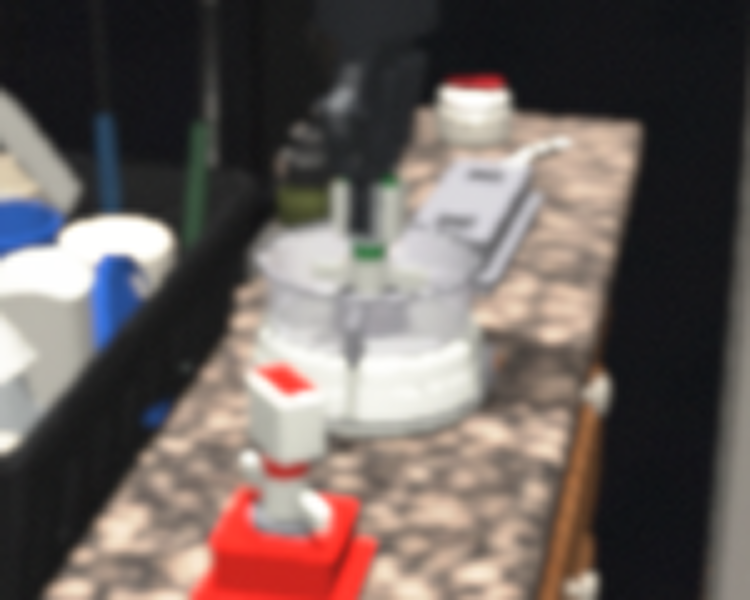

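View pics/w12.png

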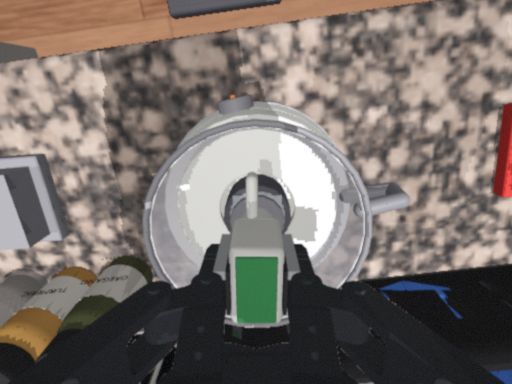

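```bash
python3 -m jog '[{"linear":[0.004,0,0],"rotation":[0,0,0],"grip":10},{"linear":[0.004,0,0],"rotation":[0,0,0],"grip":10},{"linear":[0.004,0,0],"rotation":[0,0,0],"grip":10},{"linear":[0.004,0,0],"rotation":[0,0,0],"grip":10},{"linear":[0.004,0,0],"rotation":[0,0,0],"grip":10},{"linear":[0.004,0,0],"rotation":[0,0,0],"grip":10}]' 100
python3 - <<'E'
from h import *
plan([502,55.5,101],82.7)
p,d,c=snap('top','t13')
E
```

```text
time_s: 16.33
eef_pos: [501.8, 55.6, 102.5]
ee_rot: [0.531, -0.468, 0.531, 0.467]
force: [-7.7, -0.1, 17.2]
grip_width: 0.265
t 16.33 pos [501.8  55.6 102.5] jaw 82.7 tilt x [ 7.0e-04 -1.3e-03 -1.0e+00] F [-7.7 -0.1 17.2] M [-0.02  1.46 -0.05] grip 22.7 j [-0.12  0.41  1.72 -0.    1.01 -1.56]
linear [ 0.0051 -0.0007 -0.0002] rot [-0.0011 -0.0024  0.0017] dist 1.6
```

View pics/t13.png

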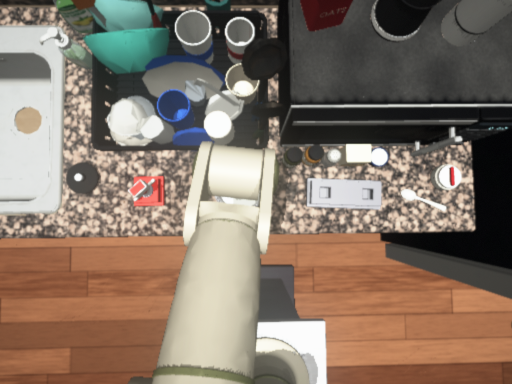

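The top view shows the rack empty at (344,193), red in the nest at (149,190), and the tea box and jars unmoved at (290–380,155). The push is steady at about 17 N with the height fixed at 102.5 mm. Handing in.

```bash
python3 -c "
from h import *
print(finish_job()); print(sense()['force'].round(1), sense()['eef_pos'].round(1))"
```

```text
the job is handed in; nothing more can be done
None
the job is handed in; nothing more can be done
```

I put the red-tagged paddle in the reject nest first. Then I fitted the green-tagged paddle into the kneader, where the gripper still holds it and presses it down. I handed the job in at about 16.4 s; it reports no verdict.

- **Red paddle:** it stands upright on the floor of the nest well and is released. It touched the floor at the expected height, and the wrist, side and top views all show it standing.
- **Green paddle:** its yaw was matched to the socket's slot, about 83° modulo 90. It went in without resistance, met the ejector spring, and then stopped firmly at a tool height of 102.5 mm, exactly where it should sit fully home. There, raising the push from 12 N to 24 N moved it only 0.1 mm. I handed in with a steady push of about 17 N at the wrist and a 100 N grip.
- **Surroundings:** in the last top view the tea box, jars and spoon look unmoved.

**Disagreements and limits:**
- The wrist and top cameras differed by 2–3 mm in x. I averaged them for the grasps and the nest, and used the wrist camera alone for the socket.
- A sideways force of about 8 N in x remained while pressing, a similar sideways force to the one when the red paddle touched the nest floor.
- The arm hides the socket from above, so "fully home" rests on the height and force readings and the side view.
- The force and position could not be read again after handing in.

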